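Unlock the spice carousel and bring the red jar to the front

TASK

First unlock the spice carousel with its code on the keypad: press the blue key, then the red, then the yellow, each all the way down for a moment and one at a time. Then turn the carousel by the grab bar on top until the jar with the red cover stands at the front, squarely behind the white arrow on the foot, and finish still gripping the bar so that the turntable is held still. Do not touch or tip any jar, and leave the lemon, ramekin and garlic alone.

Things in the scene. Friction and masses are not known exactly. Their poses are not given: they have to be found in the camera images.
- carousel_base: fixed foot of the spice carousel: black disc 230 mm across under the turntable; origin at its centre on the worktop, on the turning axis; z up; its yaw has no meaning
- front_place (a point): the front place: on the turntable's surface straight behind the arrow, 83 mm from the turning axis (in the frame of pointer: -0.083, 0, 0.026)
- pointer: fixed pointer that marks the front: a black tongue, 36 mm wide, that sticks out of the foot under the turntable to 170 mm from the turning axis, 12 mm high, with a white arrow pointing inward near its end. Origin on the turning axis on the worktop, z up; the tongue lies along its -x, roughly towards the robot.
- turntable: wooden turntable, 256 mm across, turning about the vertical axis of carousel_base, more than half a turn either way; origin on the axis 16 mm above the worktop, x along the grab bar, z up. Friction 0.05 N m plus 0.08 N m per rad/s, no spring: stays where left. The lock is electronic and not felt, but enter the code before turning. Turn gently: up to about 1 rad/s.
- grab_bar (a point): dark wooden bar on the turntable's central steel post (18 mm thick), turning with it: 80 mm long along the turntable's x, 16 mm thick along its y, 30 mm high; this point is its centre, on the turning axis, 180 mm above the worktop. Take it from above across its thickness. Its underside is at 165 mm, the jar tops at most at 135 mm.
- jar_red: loose glass spice jar with a bright red lid cover (45 mm across, top 109 mm above the jar's foot), 41 mm across, 105 mm tall; origin at the centre of its underside. It stands with some play in one of the turntable's six cups (45 mm wide, 16 mm deep, floor 26 mm above the worktop). The marked jar. Seats are 83 mm from the axis, 60 degrees apart, one empty near the front; the jars' order varies.
- jar_a: loose glass spice jar with a plain dark lid, 41 mm across, 105 mm tall; origin at the centre of its underside. It stands with some play in one of the turntable's six cups (45 mm wide, 16 mm deep, floor 26 mm above the worktop). Not to be touched.
- jar_b: loose glass spice jar with a plain dark lid, 41 mm across, 105 mm tall; origin at the centre of its underside. It stands with some play in one of the turntable's six cups (45 mm wide, 16 mm deep, floor 26 mm above the worktop). Not to be touched.
- jar_c: loose glass spice jar with a plain dark lid, 41 mm across, 105 mm tall; origin at the centre of its underside. It stands with some play in one of the turntable's six cups (45 mm wide, 16 mm deep, floor 26 mm above the worktop). Not to be touched.
- jar_d: loose glass spice jar with a plain dark lid, 41 mm across, 105 mm tall; origin at the centre of its underside. It stands with some play in one of the turntable's six cups (45 mm wide, 16 mm deep, floor 26 mm above the worktop). Not to be touched.
- key_blue (a joint): round blue push key, 28 mm across, at one of three places in a row 60 mm apart along the keypad's y (the order of the colours varies). Value 0 when up, 0.006 m when fully down; the spring needs 5 N at the bottom and lifts it again. Counts as pressed beyond 0.004 m.
- key_red (a joint): round red push key, 28 mm across, at one of three places in a row 60 mm apart along the keypad's y (the order of the colours varies). Value 0 when up, 0.006 m when fully down; the spring needs 5 N at the bottom and lifts it again. Counts as pressed beyond 0.004 m.
- key_yellow (a joint): round yellow push key, 28 mm across, at one of three places in a row 60 mm apart along the keypad's y (the order of the colours varies). Value 0 when up, 0.006 m when fully down; the spring needs 5 N at the bottom and lifts it again. Counts as pressed beyond 0.004 m.
- key_blue_top (a point): centre of the top face of the blue key, 39 mm above the worktop when up; z is up
- key_red_top (a point): centre of the top face of the red key, 39 mm above the worktop when up; z is up
- key_yellow_top (a point): centre of the top face of the yellow key, 39 mm above the worktop when up; z is up
- keypad: fixed keypad of the child lock, grey and white slab 80 x 200 x 17 mm; origin at the centre of its underside on the worktop; the keys stand in a row along its y axis at -60, 0 and +60 mm
- lemon: loose bystander, to be left alone: yellow lemon, 78x55x56 mm; origin at the centre of its underside
- ramekin: loose bystander, to be left alone: small white ramekin, 67 mm across, 40 mm high; origin at the centre of its underside
- garlic: loose bystander, to be left alone: garlic bulb, 60x60x59 mm; origin at the centre of its underside

How it is judged:
By the outcome, as a careful person would: the job done as asked, in the order asked, and still so for the second after the job is handed in, while the arm keeps its last pose, push and grip.
It also fails if it takes over 72 s, if anything falls off the work surface, if the arm or the gripper's body presses on something with over 40 N, if the wrist force passes 120 N, or if a joint passes its speed limit or range.

ROBOT

A 6-joint arm with a two-finger parallel gripper is mounted at the origin on a cart in front of the work surface, level with it; the furniture and walls round the work are solid. World frame = base frame: x ahead of the robot, y to its left, z up, the work surface at z = 0. Lengths are in m, angles in rad, forces in N, time in s.
With the tool pointing down it reaches from about 0.35 to 0.975 m from the base axis. Payload 4.9 kg.
Tool frame: the origin (TCP) lies between the finger pads, 19 mm behind the fingertips; this is the grasp point; z points along the fingers, y is the line along which they close (so a half turn about z gives the same grasp; the last joint's range is limited). The gripper opens to 85 mm and grips with 20 to 120 N. Pads are 22 mm wide; open, the fingers measure 114 mm over their backs; the gripper's body (76 mm by 85 mm) begins 54 mm behind the grasp point. The pads swing forward as they close: fully open they stand 13 mm farther back than shut.
Start: joints at [1.007, 0.053, 1.613, -0, 1.476, -0.119], TCP at [0.269, 0.564, 0.25] pointing down, gripper open.
Joint ranges: [-3.01, 3.01], [-1.01, 2.22], [0.06, 2.58], [-1.02, 4.17], [0.09, 2.62], [-3.14, 3.14]. Speed limits (rad/s): [2.57, 2.57, 3.14, 3.14, 3.14, 3.14].

INTERFACE

Orientations are given as a rotation vector (axis times angle).
In Python, from station import ctrl, optics gives the robot as it stands.
- The arm moves only by the shell command python3 -m handwheel 'ROWS' [OPENING] [FORCE]. ROWS is JSON, a list of rows, each an object of numbers: "tx", "ty", "tz": the shift along the tool's x, y, z in mm; "roll": the turn about the tool's z in rad. A call has 1 to 12 rows; each row shifts and turns the commanded pose from where the row before left it, along the tool's axes as they then stand; what a row does not reach is not made up. A row lasts 1/12 s, in which the tool goes at most 41.7 mm and 7.16 degrees, less where a joint would pass 70% of its speed; a pose out of reach is approached as far as the arm can. A call with a gripper value outside its range is refused whole. OPENING is the finger opening in mm, from 0 to 85.4, set as the call begins (- or left out, the last holds). The fingers move at their own pace and stop on an object; FORCE is the grip in N (left out, the last holds). Time passes only in rows, so rows that do not move let the fingers close. It gives the time, the measured TCP pose, the force, the opening and the grip force at its end, in the units of the state.
- ctrl.get_obs(): the state, without advancing time (a new reading comes with each control period).
- optics.get_image(name): name is "side" or "top"; returns (picture, depth): 420x560x3 uint8, red, green, blue; 420x560 float32, m along the optical axis (not along the pixel's ray), 0 where there is no reading.
- optics.camera_params(name): a dict with "mtx" (3x3 intrinsics, pixels), "extrinsics" (4x4, takes a point from camera to world coordinates). Camera axes: x right, y down, z forward; pixel columns grow to the right and rows downward; lengths in m; the calibration is good to about 2 mm. A picture is of the moment at which its call begins. camera_params takes no time and is no camera call.
- ctrl.finish_job(): hands the job in; it is judged then, once.
The state is a dict: "t": time; "q": joint angles; "dq": joint speeds; "effort": joint torques, N m; "tool_pos": TCP position; "tool_rot": TCP orientation; "contact_force": force on the tool from outside, world axes, zero at the start; "wrist_torque": the same for the moment, N m; "opening": finger opening in m; "grip_force": force on a finger pad.
Only numpy, scipy, OpenCV 4.12 (cv2) and the standard library are available. Lean on these libraries where they do the work, as an engineer would, in place of code of your own. Each camera call takes 0.05 s, during which the arm holds its last target. There are 200 camera calls.

## Working session

There is one attempt and no reset: what is moved stays moved. The work goes in short steps, Python scripts to look and compute and a shell command to move; the robot and the scene stay as the last step left them, time stands still between calls to the robot, and variables do not carry over. Pictures are saved under pics/ and viewed, at most 10 in all, crops included, and the job is handed in when it is done.

```bash
mkdir -p pics; cat > h.py <<'E'
import numpy as np, cv2
from station import ctrl, optics
def grab(n,save=None):
    im,d=optics.get_image(n); p=optics.camera_params(n)
    if save: cv2.imwrite(f'pics/{save}.png',im[:,:,::-1])
    return im,d,np.array(p['mtx']),np.array(p['extrinsics'])
def ray(K,E,u,v,z):
    r=E[:3,:3]@np.linalg.solve(K,[u,v,1.]); o=E[:3,3]
    return o+r*(z-o[2])/r[2]
def cloud(d,K,E):
    v,u=np.indices(d.shape); c=np.stack([(u-K[0,2])/K[0,0]*d,(v-K[1,2])/K[1,1]*d,d],-1)
    return c@E[:3,:3].T+E[:3,3]
E
python3 - <<'E'
from h import *
for n in('top','side'):
    im,d,K,T=grab(n,n+'0'); np.savez(n+'0.npz',im=im,d=d,K=K,T=T); print(n,K.round(1).tolist(),T.round(3).tolist())
o=ctrl.get_obs();print({k:np.round(v,3).tolist() for k,v in o.items()})
E
```

```text
top [[427.9, 0.0, 270.8], [0.0, 427.9, 206.2], [0.0, 0.0, 1.0]] [[-0.005, -0.989, 0.15, 0.416], [-1.0, 0.006, 0.005, -0.028], [-0.006, -0.15, -0.989, 1.167], [0.0, 0.0, 0.0, 1.0]]
side [[482.9, 0.0, 284.6], [0.0, 482.9, 213.4], [0.0, 0.0, 1.0]] [[0.65, -0.616, 0.446, 0.053], [-0.76, -0.536, 0.368, -0.445], [0.012, -0.578, -0.816, 1.079], [0.0, 0.0, 0.0, 1.0]]
{'t': 0.1, 'q': [1.007, 0.053, 1.614, -0.0, 1.476, -0.119], 'dq': [-0.001, -0.002, -0.002, -0.0, 0.002, -0.0], 'effort': [0.0, -39.491, -37.136, -0.0, 0.004, 0.0], 'tool_pos': [0.269, 0.564, 0.249], 'tool_rot': [-0.693, -3.064, 0.003], 'contact_force': [0.631, -0.086, -0.488], 'wrist_torque': [0.001, 0.019, 0.025], 'grip_force': 0.0, 'opening': 0.086}
```

View pics/top0.png

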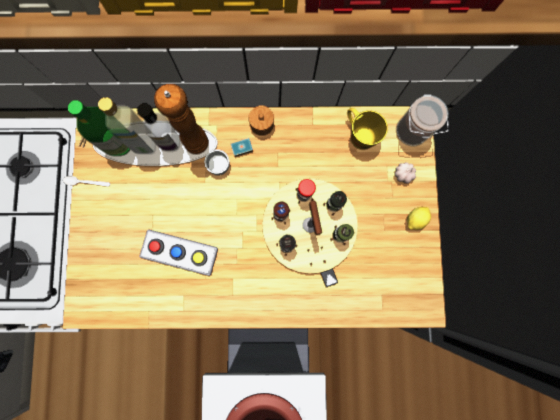

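View pics/side0.png

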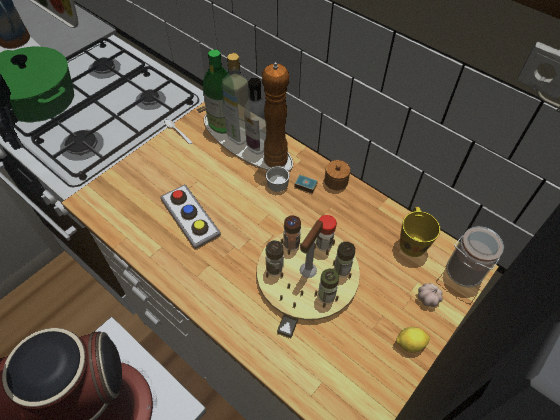

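The top view shows the keys at red (156,246), blue (177,252) and yellow (198,258). The turntable is centred near (311,226), with the red lid at (307,188), the bar at (315,217) and the arrow at (330,279). The side view agrees: keys at (179,197), (189,211) and (200,227), red lid at (327,225).

```bash
cat > m.py <<'E'
from h import *
def cen(m,box):
    x0,y0,x1,y1=box; mm=np.zeros(m.shape,np.uint8); mm[y0:y1,x0:x1]=m[y0:y1,x0:x1]
    n,l,s,c=cv2.connectedComponentsWithStats(mm); i=1+np.argmax(s[1:,4]); return c[i],s[i,4],l==i
def hsvm(im,h0,h1,s=120,v=60):
    H=cv2.cvtColor(im,cv2.COLOR_RGB2HSV).astype(int); h=H[...,0]
    hm=(h>=h0)&(h<=h1) if h0<h1 else (h>=h0)|(h<=h1)
    return (hm&(H[...,1]>s)&(H[...,2]>v)).astype(np.uint8)
E
python3 - <<'E'
from m import *
B={'top':dict(key=(138,232,218,275),red=(290,172,325,205),tt=(255,170,365,278),arrow=(315,268,345,292)),
 'side':dict(key=(158,182,222,248),red=(310,208,342,245),tt=(250,220,365,325),arrow=(272,310,303,340))}
for n in B:
    z=np.load(n+'0.npz'); im,d,K,T=[z[k] for k in('im','d','K','T')]; b=B[n]; P=cloud(d,K,T)
    for k,h,bx in(('red',(170,8),'key'),('blue',(100,130),'key'),('yellow',(22,35),'key'),('red',(170,8),'red')):
        c,a,l=cen(hsvm(im,*h,s=140),b[bx]); print(n,bx,k,c.round(1),a,ray(K,T,*c,.039 if bx=='key' else .135).round(4),'cloud',np.median(P[l],0).round(3))
    x0,y0,x1,y1=b['tt']; sub=P[y0:y1,x0:x1].reshape(-1,3)
    m=(sub[:,2]>.165)&(sub[:,2]<.21); q=sub[m]
    r=cv2.minAreaRect(q[:,:2].astype(np.float32)*1000); print(n,'bar',r,m.sum(),np.percentile(q[:,2],[5,50,95]).round(3))
    top=q[q[:,2]>np.percentile(q[:,2],95)-.006]; print(' top',cv2.minAreaRect(top[:,:2].astype(np.float32)*1000),len(top))
    m=(sub[:,2]>.032)&(sub[:,2]<.05); q=sub[m]; cc,rr=cv2.minEnclosingCircle(q[:,:2].astype(np.float32)*1000); print(n,'tt',cc,rr,np.median(q[:,2]),m.sum())
    x0,y0,x1,y1=b['arrow']; w=(im.min(2)>150).astype(np.uint8); c,a,l=cen(w,b['arrow']); print(n,'arrow',c.round(1),a,ray(K,T,*c,.012).round(4))
    g=cen(((im.max(2)<70)|(l)).astype(np.uint8),b['arrow']); pts=P[g[2]]; print('  tongue',g[1],cv2.minAreaRect(pts[:,:2].astype(np.float32)*1000),np.median(pts[:,2]))
E
```

```text
top key red [154.2 245.9] 96 [0.4836 0.2853 0.039 ] cloud [0.483 0.286 0.039]
top key blue [176.  251.7] 92 [0.468  0.2273 0.039 ] cloud [0.467 0.227 0.039]
top key yellow [197.6 258. ] 58 [0.4512 0.1703 0.039 ] cloud [0.451 0.172 0.039]
top red red [306.5 187.6] 240 [ 0.6184 -0.1107  0.135 ] cloud [ 0.618 -0.112  0.135]
top bar ((537.49755859375, -124.99908447265625), (79.1956787109375, 16.074750900268555), 10.165075302124023) 271 [0.178 0.195 0.198]
 top ((537.4832763671875, -125.10447692871094), (77.3559341430664, 15.467580795288086), 10.316884994506836) 205
top tt (533.89599609375, -123.88695526123047) 123.6767807006836 0.039689480543239064 275
top arrow [328.2 284.9] 205 [ 0.3791 -0.1735  0.012 ]
  tongue 205 ((379.81085205078125, -178.4599151611328), (78.74533081054688, 29.2244873046875), 89.6875228881836) 0.0009733830723768211
side key red [177.6 194.5] 73 [0.4785 0.2833 0.039 ] cloud [0.479 0.285 0.037]
side key blue [187.8 208.5] 61 [0.4644 0.228  0.039 ] cloud [0.465 0.229 0.037]
side key yellow [198.8 224.6] 82 [0.448  0.1688 0.039 ] cloud [0.449 0.169 0.037]
side red red [327.8 223.6] 248 [ 0.6128 -0.1154  0.135 ] cloud [ 0.615 -0.116  0.132]
side bar ((535.3541259765625, -124.07010650634766), (80.14411926269531, 17.142292022705078), 10.971803665161133) 314 [0.172 0.191 0.195]
 top ((536.1502685546875, -123.98432159423828), (78.45338439941406, 15.3839750289917), 10.414684295654297) 198
side tt (535.724853515625, -124.26061248779297) 105.13885498046875 0.04035063068913769 485
side arrow [285.5 327.7] 68 [ 0.3901 -0.1762  0.012 ]
  tongue 81 ((230.6468048095703, -293.82135009765625), (464.7303161621094, 41.8644905090332), 35.157318115234375) 0.009289650139055583
```

```bash
python3 - <<'E'
from h import *
a=cv2.resize(cv2.imread('pics/top0.png')[165:295,250:370],None,fx=4,fy=4,interpolation=2)
cv2.imwrite('pics/crop0.png',a)
E
```

```text
(no output)
```

View pics/crop0.png

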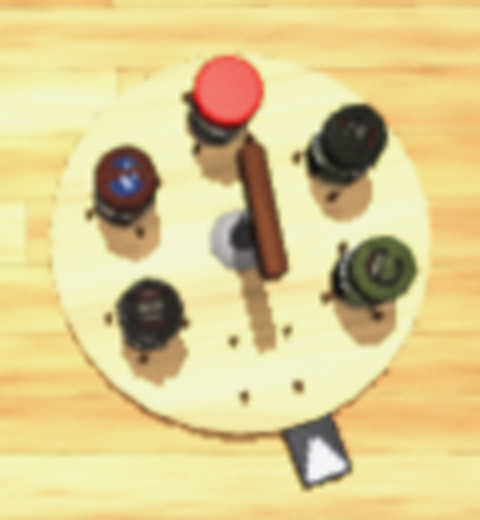

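The crop shows the red jar at the rear, at crop (228,90), almost in line with the bar. The empty seat is at (267,353) and the arrow tongue's end at (328,478). Next I'll refine the arrow direction and work out the moves.

```bash
cat > go.py <<'E'
from h import *
from scipy.spatial.transform import Rotation as R
def togo(o,p,yaw=None):
    M=R.from_rotvec(o['tool_rot']).as_matrix()
    print('shift mm',((np.array(p)-o['tool_pos'])@M*1000).round(1),'x-yaw',np.degrees(np.arctan2(M[1,0],M[0,0])).round(2))
E
python3 - <<'E'
from m import *; from go import *
ax=np.array([.537,-.1245])
for n,bx in(('top',(312,262,348,294)),('side',(270,308,306,342))):
    z=np.load(n+'0.npz'); im,d,K,T=[z[k] for k in('im','d','K','T')]
    H=cv2.cvtColor(im,cv2.COLOR_RGB2HSV); m=(H[...,1]<60).astype(np.uint8); c,a,l=cen(m,bx)
    v,u=np.nonzero(l); pts=np.array([ray(K,T,x,y,.012)[:2] for x,y in zip(u,v)])
    r=cv2.minAreaRect((pts*1000).astype(np.float32)); cc=np.array(r[0])/1000
    e=cc-ax; print(n,a,r,'dir from axis',np.degrees(np.arctan2(e[1],e[0])),np.linalg.norm(e), 'corners',cv2.boxPoints(r).round(0).tolist())
    w=((H[...,1]<60)&(H[...,2]>170)).astype(np.uint8); c,a,l=cen(w,bx); p=ray(K,T,*c,.012)[:2]; e=p-ax; print('  arrow',c,a,p,np.degrees(np.arctan2(e[1],e[0])),np.linalg.norm(e))
z=np.load('top0.npz');c=[ray(z['K'],z['T'],250+x/4,165+y/4,.042)[:2] for x,y in((234,342),(287,331),(298,386),(245,397))];c=np.mean(c,0);e=c-ax;print('empty',c,np.degrees(np.arctan2(e[1],e[0])),np.linalg.norm(e))
o=ctrl.get_obs()
for p in([.466,.2277,.1],[.481,.284,.1],[.4496,.1696,.1],[.537,-.1245,.26]): togo(o,p)
E
```

```text
top 183 ((398.6641845703125, -175.97860717773438), (39.345298767089844, 32.1759147644043), 19.57114028930664) dir from axis -159.58836530646727 0.14760367484434816 corners [[375.0, -167.0], [386.0, -198.0], [423.0, -185.0], [412.0, -154.0]]
  arrow [324.09322034 264.25423729] 118 [ 0.43350484 -0.1638436 ] -159.18574130376797 0.1107211266582039
side 219 ((396.5981750488281, -174.9611053466797), (40.18912124633789, 31.887187957763672), 19.26666831970215) dir from axis -160.23131360185832 0.14919448918250375 corners [[372.0, -167.0], [383.0, -197.0], [421.0, -183.0], [410.0, -153.0]]
  arrow [285.5862069  327.94827586] 58 [ 0.38974752 -0.17679215] -160.4490844161028 0.15626184012712127
empty [ 0.45456784 -0.1410263 ] -168.66342344771397 0.08407246895103565
shift mm [-322.8 -218.1  149.2] x-yaw 154.52
shift mm [-312.1 -160.9  149.1] x-yaw 154.52
shift mm [-333.  -277.7  149.3] x-yaw 154.52
shift mm [-538.4 -505.8  -10.3] x-yaw 154.52
```

```bash
python3 -m handwheel '[{},{}]' 0 30
```

```text
$[0]: bad value
```

```bash
python3 -m handwheel '[{"tx":-20,"ty":-14,"tz":0},{"tx":-28,"ty":-19,"tz":5},{"tx":-28,"ty":-19,"tz":5},{"tx":-28,"ty":-19,"tz":5},{"tx":-28,"ty":-19,"tz":10},{"tx":-28,"ty":-19,"tz":10},{"tx":-28,"ty":-19,"tz":10},{"tx":-28,"ty":-19,"tz":10},{"tx":-28,"ty":-19,"tz":10},{"tx":-28,"ty":-19,"tz":10},{"tx":-28,"ty":-19,"tz":10},{"tx":-23,"ty":-15,"tz":10}]' 0 30; python3 -m handwheel '[{"tz":15},{"tz":15},{"tz":10},{"tz":0},{"tz":0}]'
python3 - <<'E'
from m import *; from go import *
o=ctrl.get_obs(); print(o['t'],o['q'],o['tool_pos'],o['contact_force'])
togo(o,[.466,.2277,.06])
im,d,K,T=grab('top'); cv2.imwrite('pics/k1.png',cv2.resize(im[200:300,120:260,::-1],None,fx=5,fy=5))
E
```

```text
0.1 [ 1.00700757e+00  5.33009856e-02  1.61414227e+00 -3.90907730e-05
  1.47600229e+00 -1.18990402e-01] [0.26864345 0.5637376  0.24888825] [ 0.63089792 -0.08593982 -0.48796149]
shift mm [-322.8 -218.1  189.2] x-yaw 154.52$[0]: bad value
$[0]: bad value
```

View pics/k1.png

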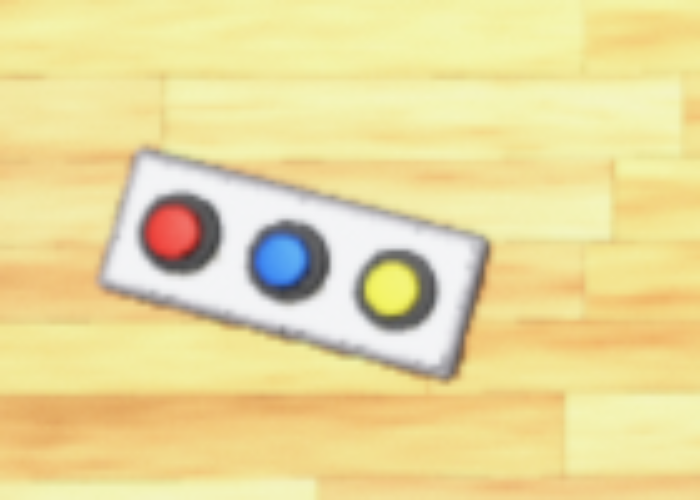

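The crop shows the keys at (170,230), (282,260) and (390,290), with the arm unmoved because both calls were refused. A row probably needs all four fields.

```bash
python3 -m handwheel '[{"tx":-10,"ty":-7,"tz":0,"roll":0}]' 0 30
```

```text
t: 0.23
tool_pos: [0.2742, 0.554, 0.2493]
tool_rot: [-0.69, -3.064, 0.001]
contact_force: [0.1, -0.3, 0.9]
opening: 0.0753
grip_force: 0.0
```

Every row does need all four fields.

```bash
python3 -m handwheel '[{"tx":-20,"ty":-14,"tz":0,"roll":0},{"tx":-28,"ty":-19,"tz":5,"roll":0},{"tx":-28,"ty":-19,"tz":5,"roll":0},{"tx":-28,"ty":-19,"tz":5,"roll":0},{"tx":-28,"ty":-19,"tz":10,"roll":0},{"tx":-28,"ty":-19,"tz":10,"roll":0},{"tx":-28,"ty":-19,"tz":10,"roll":0},{"tx":-28,"ty":-19,"tz":10,"roll":0},{"tx":-28,"ty":-19,"tz":10,"roll":0},{"tx":-28,"ty":-19,"tz":10,"roll":0},{"tx":-28,"ty":-19,"tz":10,"roll":0},{"tx":-13,"ty":-8,"tz":10,"roll":0}]'; python3 -m handwheel '[{"tx":0,"ty":0,"tz":15,"roll":0},{"tx":0,"ty":0,"tz":15,"roll":0},{"tx":0,"ty":0,"tz":10,"roll":0},{"tx":0,"ty":0,"tz":0,"roll":0},{"tx":0,"ty":0,"tz":0,"roll":0}]'
python3 - <<'E'
from m import *; from go import *
o=ctrl.get_obs(); print(o['t'],o['q'])
togo(o,[.466,.2277,.06])
im,d,K,T=grab('side'); cv2.imwrite('pics/k2.png',cv2.resize(im[130:260,130:290,::-1],None,fx=4,fy=4))
E
```

```text
t: 1.23
tool_pos: [0.4675, 0.2238, 0.1546]
tool_rot: [0.697, 3.062, -0.002]
contact_force: [0.5, -0.2, 0.2]
opening: 0.0001
grip_force: 0.0
t: 1.65
tool_pos: [0.4657, 0.2272, 0.1145]
tool_rot: [-0.692, -3.063, 0.001]
contact_force: [-0.3, -1.2, -0.1]
opening: 0.0
grip_force: 0.0
1.65 [ 3.10233207e-01 -7.73320614e-02  1.97756305e+00 -1.23889276e-04
  1.24290319e+00 -8.15859371e-01]
shift mm [-0.1  0.7 54.5] x-yaw 154.52
```

View pics/k2.png

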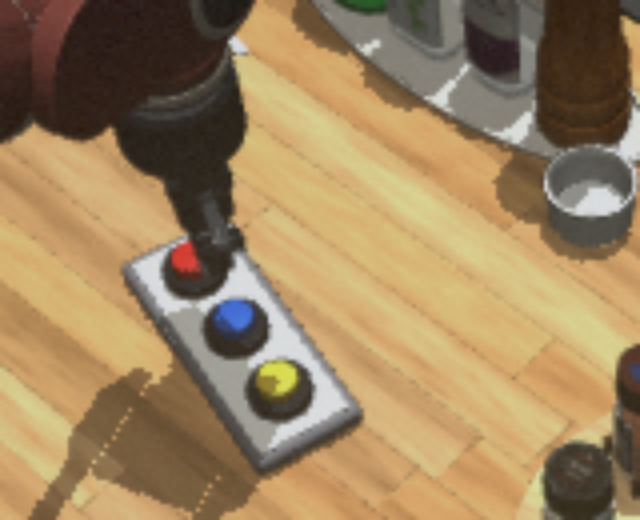

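The closed fingers hang over the blue key, and their tip at crop (228,240) fits the parallax at this height. Now I'll press it.

```bash
python3 -m handwheel '[{"tx":0,"ty":0,"tz":25,"roll":0},{"tx":0,"ty":0,"tz":25,"roll":0},{"tx":0,"ty":0,"tz":6,"roll":0},{"tx":0,"ty":0,"tz":4,"roll":0},{"tx":0,"ty":0,"tz":2,"roll":0},{"tx":0,"ty":0,"tz":0,"roll":0},{"tx":0,"ty":0,"tz":0,"roll":0}]'
```

```text
t: 2.28
tool_pos: [0.4672, 0.2279, 0.0547]
tool_rot: [0.692, 3.062, 0.002]
contact_force: [-2.2, 0.1, 2.9]
opening: -0.0
grip_force: 1.5
```

```bash
python3 -m handwheel '[{"tx":0,"ty":0,"tz":2,"roll":0},{"tx":0,"ty":0,"tz":2,"roll":0},{"tx":0,"ty":0,"tz":0,"roll":0},{"tx":0,"ty":0,"tz":0,"roll":0},{"tx":0,"ty":0,"tz":0,"roll":0}]'
```

```text
t: 2.7
tool_pos: [0.4676, 0.228, 0.0516]
tool_rot: [0.692, 3.062, 0.002]
contact_force: [-5.0, -1.0, 12.7]
opening: 0.0
grip_force: 6.6
```

Blue is fully down: 12.7 N, well over the 5 N spring. Hold briefly, lift, then go to red.

```bash
python3 -m handwheel '[{"tx":0,"ty":0,"tz":0,"roll":0},{"tx":0,"ty":0,"tz":0,"roll":0},{"tx":0,"ty":0,"tz":-20,"roll":0},{"tx":0,"ty":0,"tz":-20,"roll":0},{"tx":3,"ty":17,"tz":0,"roll":0},{"tx":4,"ty":20,"tz":0,"roll":0},{"tx":4,"ty":20,"tz":0,"roll":0},{"tx":0,"ty":0,"tz":0,"roll":0},{"tx":0,"ty":0,"tz":0,"roll":0}]'; python3 - <<'E'
from go import *
togo(ctrl.get_obs(),[.481,.284,.0495])
E
```

```text
t: 3.45
tool_pos: [0.4812, 0.2843, 0.0891]
tool_rot: [0.691, 3.064, 0.0]
contact_force: [-0.8, -0.5, 0.1]
opening: -0.0002
grip_force: 0.0
shift mm [ 0.1 -0.4 39.6] x-yaw 154.6
```

```bash
python3 -m handwheel '[{"tx":0,"ty":0,"tz":15,"roll":0},{"tx":0,"ty":0,"tz":12,"roll":0},{"tx":0,"ty":0,"tz":6,"roll":0},{"tx":0,"ty":0,"tz":4,"roll":0},{"tx":0,"ty":0,"tz":3,"roll":0},{"tx":0,"ty":0,"tz":0,"roll":0},{"tx":0,"ty":0,"tz":0,"roll":0},{"tx":0,"ty":0,"tz":0,"roll":0},{"tx":0,"ty":0,"tz":0,"roll":0},{"tx":0,"ty":0,"tz":0,"roll":0},{"tx":0,"ty":0,"tz":0,"roll":0}]'
```

```text
t: 4.37
tool_pos: [0.4803, 0.2829, 0.0515]
tool_rot: [-0.692, -3.061, 0.005]
contact_force: [-10.4, -5.0, 18.1]
opening: 0.0005
grip_force: 9.6
```

Red is fully down at 18 N. Lift and go to yellow.

```bash
python3 -m handwheel '[{"tx":0,"ty":0,"tz":-20,"roll":0},{"tx":0,"ty":0,"tz":-20,"roll":0},{"tx":-3,"ty":-17,"tz":0,"roll":0},{"tx":-5,"ty":-28,"tz":0,"roll":0},{"tx":-5,"ty":-28,"tz":0,"roll":0},{"tx":-5,"ty":-28,"tz":0,"roll":0},{"tx":-3,"ty":-16,"tz":0,"roll":0},{"tx":0,"ty":0,"tz":0,"roll":0},{"tx":0,"ty":0,"tz":0,"roll":0},{"tx":0,"ty":0,"tz":0,"roll":0}]'; python3 - <<'E'
from go import *
togo(ctrl.get_obs(),[.4496,.1696,.0495])
E
```

```text
t: 5.2
tool_pos: [0.4497, 0.1693, 0.0891]
tool_rot: [0.693, 3.064, 0.001]
contact_force: [0.6, 0.1, 0.7]
opening: -0.0
grip_force: 0.0
shift mm [ 0.3  0.2 39.6] x-yaw 154.5
```

```bash
python3 -m handwheel '[{"tx":0,"ty":0,"tz":15,"roll":0},{"tx":0,"ty":0,"tz":12,"roll":0},{"tx":0,"ty":0,"tz":6,"roll":0},{"tx":0,"ty":0,"tz":4,"roll":0},{"tx":0,"ty":0,"tz":3,"roll":0},{"tx":0,"ty":0,"tz":0,"roll":0},{"tx":0,"ty":0,"tz":0,"roll":0},{"tx":0,"ty":0,"tz":0,"roll":0},{"tx":0,"ty":0,"tz":0,"roll":0},{"tx":0,"ty":0,"tz":0,"roll":0},{"tx":0,"ty":0,"tz":0,"roll":0}]'; python3 -m handwheel '[{"tx":0,"ty":0,"tz":-25,"roll":0},{"tx":0,"ty":0,"tz":-40,"roll":0},{"tx":0,"ty":0,"tz":-40,"roll":0},{"tx":0,"ty":0,"tz":-40,"roll":0},{"tx":0,"ty":0,"tz":-40,"roll":0},{"tx":0,"ty":0,"tz":-10,"roll":0},{"tx":0,"ty":0,"tz":0,"roll":-0.105},{"tx":0,"ty":0,"tz":0,"roll":-0.105},{"tx":0,"ty":0,"tz":0,"roll":-0.105},{"tx":0,"ty":0,"tz":0,"roll":-0.105},{"tx":0,"ty":0,"tz":0,"roll":-0.105},{"tx":0,"ty":0,"tz":0,"roll":-0.105}]'; python3 -m handwheel '[{"tx":0,"ty":0,"tz":0,"roll":0},{"tx":0,"ty":0,"tz":0,"roll":0}]' 50; python3 - <<'E'
from go import *
o=ctrl.get_obs();print(o['q']); togo(o,[.537,-.1245,.26])
E
```

```text
t: 6.12
tool_pos: [0.4491, 0.1697, 0.0515]
tool_rot: [-0.691, -3.061, 0.002]
contact_force: [-11.6, -2.5, 20.9]
opening: 0.0001
grip_force: 10.4
t: 7.12
tool_pos: [0.4493, 0.1693, 0.2433]
tool_rot: [0.299, -3.126, 0.0]
contact_force: [0.3, 0.4, -0.6]
opening: 0.0002
grip_force: 0.0
t: 7.28
tool_pos: [0.4494, 0.1692, 0.2435]
tool_rot: [0.287, -3.128, 0.0]
contact_force: [0.2, 0.2, 1.4]
opening: 0.0234
grip_force: 0.0
[ 2.04987420e-01 -3.01040434e-01  1.94650472e+00 -1.71166556e-05
  1.49699837e+00 -1.54871413e+00]
shift mm [ -32.7 -304.7  -16.5] x-yaw -169.52
```

```bash
python3 -m handwheel '[{"tx":-2,"ty":-18,"tz":-17,"roll":0},{"tx":-3,"ty":-30,"tz":0,"roll":0},{"tx":-3,"ty":-30,"tz":0,"roll":0},{"tx":-3,"ty":-30,"tz":0,"roll":0},{"tx":-3,"ty":-30,"tz":0,"roll":0},{"tx":-3,"ty":-30,"tz":0,"roll":0},{"tx":-3,"ty":-30,"tz":0,"roll":0},{"tx":-3,"ty":-30,"tz":0,"roll":0},{"tx":-3,"ty":-30,"tz":0,"roll":0},{"tx":-3,"ty":-30,"tz":0,"roll":0},{"tx":-4,"ty":-17,"tz":0,"roll":0},{"tx":0,"ty":0,"tz":0,"roll":0}]' 50;python3 -m handwheel '[{"tx":0,"ty":0,"tz":0,"roll":0},{"tx":0,"ty":0,"tz":0,"roll":0}]'; python3 - <<'E'
from go import *
o=ctrl.get_obs();print(o['q']); togo(o,[.537,-.1245,.183])
im,d,K,T=grab('top'); cv2.imwrite('pics/g1.png',cv2.resize(im[160:300,240:400,::-1],None,fx=4,fy=4))
E
```

```text
t: 8.28
tool_pos: [0.5387, -0.1275, 0.2605]
tool_rot: [0.281, -3.128, 0.001]
contact_force: [0.5, 0.5, -0.4]
opening: 0.0499
grip_force: 0.0
t: 8.45
tool_pos: [0.5378, -0.1239, 0.2607]
tool_rot: [0.29, -3.128, -0.001]
contact_force: [0.4, -0.2, -0.6]
opening: 0.0502
grip_force: 0.0
[-3.61533131e-01 -1.27550821e-01  1.77059662e+00  4.10425929e-04
  1.49950376e+00 -2.11696631e+00]
shift mm [ 0.9 -0.5 77.7] x-yaw -169.42
```

View pics/g1.png

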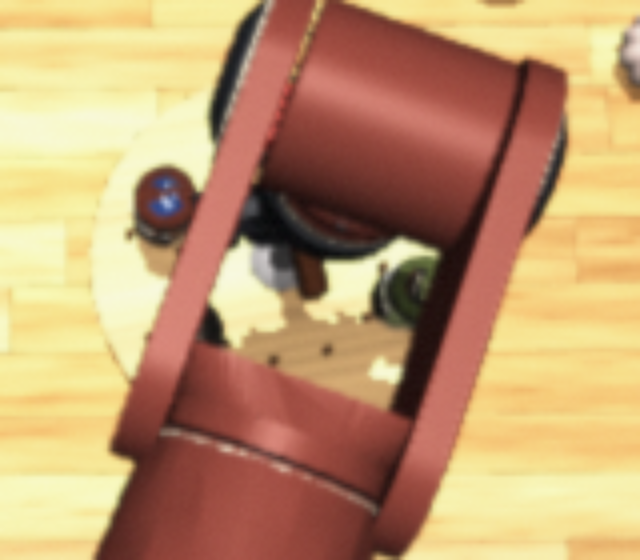

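The arm hides most of the carousel, but the bar end at (312,280) is in line with the gripper and the jars stand as before. I'll go down and grip.

```bash
python3 -m handwheel '[{"tx":1,"ty":0,"tz":16,"roll":0},{"tx":0,"ty":0,"tz":20,"roll":0},{"tx":0,"ty":0,"tz":20,"roll":0},{"tx":0,"ty":0,"tz":14,"roll":0},{"tx":0,"ty":0,"tz":8,"roll":0},{"tx":0,"ty":0,"tz":0,"roll":0}]'; python3 -m handwheel '[{"tx":0,"ty":0,"tz":0,"roll":0},{"tx":0,"ty":0,"tz":0,"roll":0},{"tx":0,"ty":0,"tz":0,"roll":0},{"tx":0,"ty":0,"tz":0,"roll":0},{"tx":0,"ty":0,"tz":0,"roll":0},{"tx":0,"ty":0,"tz":0,"roll":0},{"tx":0,"ty":0,"tz":0,"roll":0}]' 0 60
```

```text
t: 9.0
tool_pos: [0.5358, -0.1237, 0.1807]
tool_rot: [0.291, -3.124, -0.003]
contact_force: [1.0, -0.1, 0.7]
opening: 0.0498
grip_force: 0.0
t: 9.58
tool_pos: [0.538, -0.1254, 0.1848]
tool_rot: [-0.29, 3.126, -0.002]
contact_force: [0.1, -1.0, 6.4]
opening: 0.0148
grip_force: 61.5
```

```bash
python3 -m handwheel '[{"tx":0,"ty":0,"tz":0,"roll":0.02},{"tx":0,"ty":0,"tz":0,"roll":0.04},{"tx":0,"ty":0,"tz":0,"roll":0.05},{"tx":0,"ty":0,"tz":0,"roll":0.05},{"tx":0,"ty":0,"tz":0,"roll":0.05},{"tx":0,"ty":0,"tz":0,"roll":0.05},{"tx":0,"ty":0,"tz":0,"roll":0.05},{"tx":0,"ty":0,"tz":0,"roll":0.05},{"tx":0,"ty":0,"tz":0,"roll":0.05},{"tx":0,"ty":0,"tz":0,"roll":0.04},{"tx":0,"ty":0,"tz":0,"roll":0.03},{"tx":0,"ty":0,"tz":0,"roll":0.02}]'; python3 - <<'E'
from go import *
o=ctrl.get_obs();print(o['q'][5],o['wrist_torque']); togo(o,[.537,-.1245,.183])
E
```

```text
t: 10.58
tool_pos: [0.5381, -0.1248, 0.1848]
tool_rot: [0.494, 3.1, 0.0]
contact_force: [0.1, 1.5, 6.9]
opening: 0.0149
grip_force: 61.5
-1.618167405525921 [0.11111895 0.10857689 0.0787019 ]
shift mm [ 1.1 -0.1  1.8] x-yaw 161.9
```

The turn tracks well with low forces, so I'll continue.

```bash
python3 -m handwheel '[{"tx":0,"ty":0,"tz":0,"roll":0.03},{"tx":0,"ty":0,"tz":0,"roll":0.05},{"tx":0,"ty":0,"tz":0,"roll":0.065},{"tx":0,"ty":0,"tz":0,"roll":0.065},{"tx":0,"ty":0,"tz":0,"roll":0.065},{"tx":0,"ty":0,"tz":0,"roll":0.065},{"tx":0,"ty":0,"tz":0,"roll":0.065},{"tx":0,"ty":0,"tz":0,"roll":0.065},{"tx":0,"ty":0,"tz":0,"roll":0.065},{"tx":0,"ty":0,"tz":0,"roll":0.065},{"tx":0,"ty":0,"tz":0,"roll":0.065},{"tx":0,"ty":0,"tz":0,"roll":0.065}]'
python3 -m handwheel '[{"tx":0,"ty":0,"tz":0,"roll":0.065},{"tx":0,"ty":0,"tz":0,"roll":0.065},{"tx":0,"ty":0,"tz":0,"roll":0.065},{"tx":0,"ty":0,"tz":0,"roll":0.065},{"tx":0,"ty":0,"tz":0,"roll":0.065},{"tx":0,"ty":0,"tz":0,"roll":0.065},{"tx":0,"ty":0,"tz":0,"roll":0.065},{"tx":0,"ty":0,"tz":0,"roll":0.065},{"tx":0,"ty":0,"tz":0,"roll":0.065},{"tx":0,"ty":0,"tz":0,"roll":0.065},{"tx":0,"ty":0,"tz":0,"roll":0.065},{"tx":0,"ty":0,"tz":0,"roll":0.065}]'
python3 -m handwheel '[{"tx":0,"ty":0,"tz":0,"roll":0.065},{"tx":0,"ty":0,"tz":0,"roll":0.065},{"tx":0,"ty":0,"tz":0,"roll":0.065},{"tx":0,"ty":0,"tz":0,"roll":0.065},{"tx":0,"ty":0,"tz":0,"roll":0.065},{"tx":0,"ty":0,"tz":0,"roll":0.065},{"tx":0,"ty":0,"tz":0,"roll":0.065},{"tx":0,"ty":0,"tz":0,"roll":0.065},{"tx":0,"ty":0,"tz":0,"roll":0.065},{"tx":0,"ty":0,"tz":0,"roll":0.065},{"tx":0,"ty":0,"tz":0,"roll":0.05},{"tx":0,"ty":0,"tz":0,"roll":0.03}]'
python3 -m handwheel '[{"tx":0,"ty":0,"tz":0,"roll":0},{"tx":0,"ty":0,"tz":0,"roll":0}]'
python3 - <<'E'
from go import *
o=ctrl.get_obs();print(o['q'][5],o['wrist_torque']); togo(o,[.537,-.1245,.183])
for n in('top','side'):
    im,d,K,T=grab(n,n+'1'); np.savez(n+'1.npz',im=im,d=d,K=K,T=T)
a=cv2.imread('pics/side1.png')[200:350,235:385];b=cv2.imread('pics/top1.png')[165:315,240:390]
cv2.imwrite('pics/both1.png',cv2.resize(np.hstack([a,b]),None,fx=2.6,fy=2.6))
E
```

```text
t: 11.58
tool_pos: [0.5386, -0.1241, 0.1848]
tool_rot: [1.569, 2.718, 0.005]
contact_force: [2.7, 4.2, 4.8]
opening: 0.015
grip_force: 61.3
t: 12.58
tool_pos: [0.5395, -0.124, 0.1849]
tool_rot: [2.485, 1.917, 0.01]
contact_force: [8.5, 5.3, 3.9]
opening: 0.0152
grip_force: 60.9
t: 13.58
tool_pos: [0.5402, -0.1245, 0.1848]
tool_rot: [3.006, 0.905, 0.014]
contact_force: [11.3, 0.9, 0.6]
opening: 0.0151
grip_force: 60.7
t: 13.75
tool_pos: [0.5402, -0.1244, 0.1848]
tool_rot: [3.005, 0.908, 0.014]
contact_force: [11.4, 1.6, 1.0]
opening: 0.0146
grip_force: 60.8
0.6208410467278419 [ 0.32941373 -1.10173304 -0.03083189]
shift mm [-2.7 -1.7  1.8] x-yaw 33.62
```

View pics/both1.png

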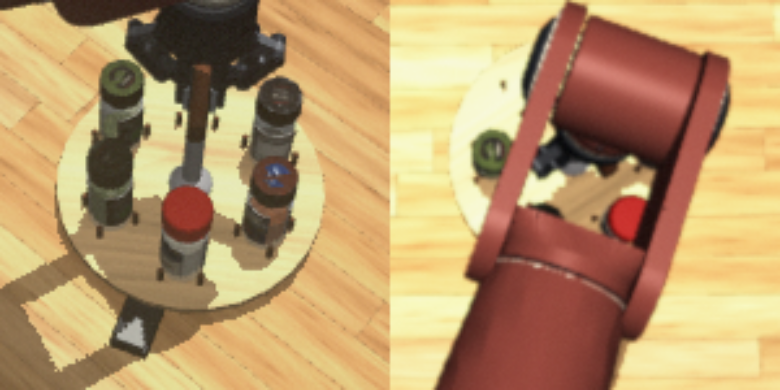

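The side view shows the red jar upright at (187,212), just short of the arrow at (132,335), and all the jars are standing. I'll measure the lid angle in this view, using the same-view axis and arrow from before.

```bash
python3 - <<'E'
from m import *
for f,bx,ax in(('side0',(310,208,342,245),(.536,-.1242)),('side1',(285,262,330,300),(.536,-.1242)),('top0',(290,172,325,205),(.5375,-.125)),):
    z=np.load(f+'.npz'); P=cloud(z['d'],z['K'],z['T'])
    c,a,l=cen(hsvm(z['im'],170,8,s=140),bx); v,u=np.nonzero(l)
    q=P[l]; q=q[q[:,2]>np.percentile(q[:,2],90)-.004]
    r=np.array(cv2.minAreaRect((q[:,:2]*1000).astype(np.float32))[0])/1000
    cc,rr=cv2.minEnclosingCircle((q[:,:2]*1000).astype(np.float32)); cc=np.array(cc)/1000
    for e in (r-ax,cc-ax,q[:,:2].mean(0)-ax): print(f,len(q),rr,np.percentile(q[:,2],[5,95]).round(3),np.degrees(np.arctan2(e[1],e[0])).round(2),np.linalg.norm(e).round(4))
E
```

```text
side0 160 338.7211608886719 [0.131 0.14 ] -140.22 0.2433
side0 160 338.7211608886719 [0.131 0.14 ] -142.14 0.2424
side0 160 338.7211608886719 [0.131 0.14 ] 7.22 0.0751
side1 220 258.2477722167969 [0.132 0.137] -144.7 0.3215
side1 220 258.2477722167969 [0.132 0.137] -146.18 0.3217
side1 220 258.2477722167969 [0.132 0.137] -146.18 0.0883
top0 182 21.58528709411621 [0.134 0.139] 9.94 0.0835
top0 182 21.58528709411621 [0.134 0.139] 10.18 0.0823
top0 182 21.58528709411621 [0.134 0.139] 10.03 0.0832
```

The lid is at -146.2° (the bar says -146.4°) and the pointer at -160.2°, which leaves 14° or 0.243 rad.

```bash
python3 -m handwheel '[{"tx":0,"ty":0,"tz":0,"roll":0.023},{"tx":0,"ty":0,"tz":0,"roll":0.04},{"tx":0,"ty":0,"tz":0,"roll":0.05},{"tx":0,"ty":0,"tz":0,"roll":0.05},{"tx":0,"ty":0,"tz":0,"roll":0.04},{"tx":0,"ty":0,"tz":0,"roll":0.025},{"tx":0,"ty":0,"tz":0,"roll":0.015},{"tx":0,"ty":0,"tz":0,"roll":0},{"tx":0,"ty":0,"tz":0,"roll":0},{"tx":0,"ty":0,"tz":0,"roll":0},{"tx":0,"ty":0,"tz":0,"roll":0},{"tx":0,"ty":0,"tz":0,"roll":0}]'
python3 - <<'E'
from m import *; from go import *
o=ctrl.get_obs();print(o['dq'].round(3)); togo(o,[.537,-.1245,.183])
im,d,K,T=grab('side','side2'); P=cloud(d,K,T)
c,a,l=cen(hsvm(im,170,8,s=140),(260,255,330,315)); q=P[l]; q=q[(q[:,2]>.13)&(q[:,2]<.142)]; cc=np.median(q[:,:2],0)
e=cc-(.536,-.1242); print(c,a,cc,np.degrees(np.arctan2(e[1],e[0])),np.linalg.norm(e))
p=cc/1; H=cv2.cvtColor(im,cv2.COLOR_RGB2HSV)
cv2.imwrite('pics/s2.png',cv2.resize(im[200:350,235:385,::-1],None,fx=4,fy=4))
E
```

```text
t: 14.85
tool_pos: [0.5404, -0.1247, 0.1848]
tool_rot: [3.094, 0.537, 0.015]
contact_force: [11.9, 0.2, -0.1]
opening: 0.015
grip_force: 60.7
[-0.001 -0.     0.    -0.001  0.    -0.   ]
shift mm [-3.1 -1.4  1.8] x-yaw 19.7
[297.9382716  279.62345679] 324 [ 0.45709531 -0.15304806] -159.91726157174935 0.08401285756074692
```

View pics/s2.png

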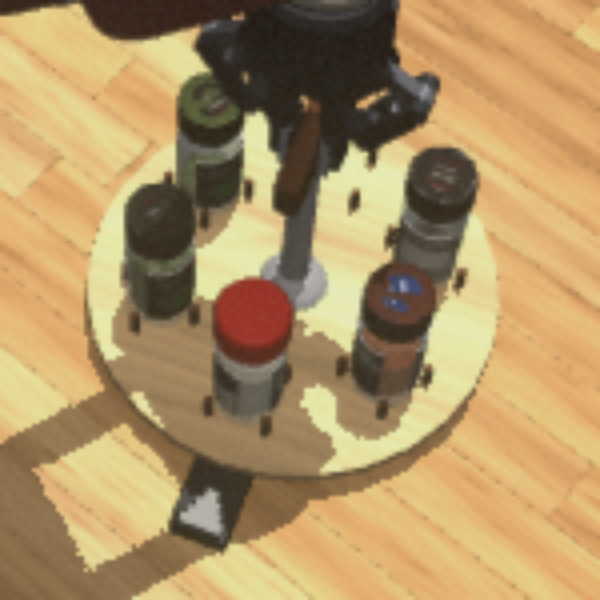

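The foot of the red jar (250,395) lies on the line from the post (295,285) to the arrow tongue (210,505). The jars stand upright and the bar is gripped at 61 N, so I'm handing in.

```bash
python3 -c "
from station import ctrl
print(ctrl.finish_job())"
```

```text
the job is handed in; nothing more can be done
None
```

I pressed blue, red and yellow fully down in that order, then turned the carousel until the red jar measured within about half a degree of the arrow, and handed in at about 15 s of the 72 s still gripping the bar; no verdict came back.

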